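Clamp the resin car body and gauge its bonnet

ROBOT

A 6-joint arm with a two-finger parallel gripper is mounted at the origin on the work surface. World frame = base frame: x ahead of the robot, y to its left, z up, the work surface at z = 0. Lengths are in mm, angles in rad, forces in N, time in s.
With the tool pointing down it reaches from about 250 to 725 mm from the base axis. Payload 4 kg.
Tool frame: the origin (TCP) lies on the centre line of the jaws, within the pads' length; the fingertips stand 22 mm ahead of it and the grasp point (between the pads) lies 3 mm ahead of it; z points along the fingers, x is the direction in which the jaws open and shut, and the axes are right-handed (so a half turn about z gives the same grasp; the last joint's range is limited). The gripper opens to 85 mm and grips with 20 to 120 N. Pads are 22 mm wide; open, the fingers measure 114 mm over their backs; the gripper's body (76 mm by 85 mm) begins 54 mm behind the grasp point. The pads swing forward as they close: fully open they stand 13 mm farther back than shut.
Start: joints at [-1.134, 0.241, 0.005, 1.335, 0, 1.571], TCP at [211.519, -453.055, 253.306] pointing down, gripper open.
Joint ranges: [-2.72, 2.72], [-1.05, 1.87], [-1.09, 1.28], [-1.99, 2.15], [-1.42, 1.44], [-3.14, 3.14]. Speed limits (rad/s): [2.79, 2.79, 3.14, 3.14, 3.14, 3.14].

INTERFACE

Orientations are given as a 3x3 rotation matrix whose columns are the frame's x, y, z axes.
In Python, from rig import robot gives the robot as it stands.
- The arm moves only by the tool arm_command, never from a script. Its argument "moves" is one flat list of numbers, 5 for each row, row after row: the opening, from 0 (shut) to 1 (fully open), then the shift along the world's x, y, z in cm, then the turn about the world's z in rad. In form: [fingers, x, y, z, roll, fingers, x, y, z, roll, ...]. A call has 1 to 20 rows; each row shifts and turns the commanded pose from where the row before left it; what a row does not reach is not made up. A row lasts 1/8 s, in which the tool goes at most 62.5 mm and 10.7 degrees, less where a joint would pass 70% of its speed; a pose out of reach is approached as far as the arm can. A call is refused whole if a number of a shift passes 6.25 or a number of a turn 0.188, either way. A call with a gripper value outside its range is refused whole. The fingers move at their own pace and stop on an object; "force" is the grip in N (left out, the last holds). Time passes only in rows, so rows that do not move let the fingers close. It gives the time, the measured TCP pose, the force and the opening at its end, in the units of the state.
- robot.sense(): the state, without advancing time (a new reading comes with each control period).
- robot.camera(name): name is "side" or "top" or "wrist"; returns a dict with "frame" (400x640x3 uint8, blue, green, red), "range_z" (400x640 float32, mm along the optical axis (not along the pixel's ray), 0 where there is no reading), "intrinsics" (3x3 intrinsics, pixels), "origin" and "rotation" of the camera in the world. Camera axes: x right, y down, z forward; pixel columns grow to the right and rows downward; lengths in mm; the calibration is good to about 2 mm. A picture is of the moment at which its call begins.
- robot.job_done(): hands the job in, once; it reports no verdict.
The state is a dict: "time_s": time; "q": joint angles; "qvel": joint speeds; "tau": joint torques, N m; "tcp_pos": TCP position; "tool_rot": TCP orientation; "force": force on the tool from outside, world axes, zero at the start; "wrist_torque": the same for the moment, N m; "width": finger opening in mm.
Only numpy, scipy, OpenCV 4.12 (cv2) and the standard library are available. Lean on these libraries where they do the work, as an engineer would, in place of code of your own. Each camera call takes 0.05 s, during which the arm holds its last target. There are 200 camera calls.

TASK

Wind the brass winged key on the body jig clockwise, in several part turns, all the way to its stop, so that the spring clamp closes on the tail of the white resin car body. Then take the steel gauge out of its wooden stand and hold its tip on the ring-and-cross mark on the car's sloping bonnet, square to the bonnet (not upright), pressing gently so that the sprung plunger is about half in. Finish while still holding the gauge steadily there, and leave the parts chest, the bumper bar and the brush pad holder where they are.

Things in the scene. Friction and masses are not known exactly. Their poses are not given: they have to be found in the camera images.
- jig: Fixed body jig: dark steel bed 110 (x) x 340 (y) x 15 mm, origin under its centre, z up. On it a white resin wedge car body, 56 mm wide, top 61 mm above the table, from y = -130 mm (nose) to +10 mm (tail); a 10 mm high stop before the nose. At y = +120 mm an aluminium key housing 50 x 50 mm, top 52 mm above the table.
- jaw_face (a point): Middle of the face of the steel clamp jaw (46 mm wide, top 42 mm above the table) that slides along the jig between the key housing and the car's tail. It nears the tail as the key is wound, 4.6 mm per rad, and meets it at the key's stop.
- key_grip (a point): Centre of the brass key's wing, on the key's vertical turning axis, 81 mm above the table. The wing is an upright flat plate 36 mm long, 8 mm thick and 26 mm high (from 68 to 94 mm above the table) on a 10 mm shaft. The point's x axis runs along the wing's length, y across its thickness.
- key (a joint): Turn of the key in rad, growing clockwise seen from above, 0 to 3.14 (firm stop, fully wound). At 0 and at 3.14 the wing's length lies along the jig's x axis (across the jig). It starts between 0 and 0.6. About 0.1 to 0.13 N m turns it; it stays where it is left when let go.
- mark: Pencilled ring (19 mm across) with a cross on the car's flat, rigid, sloping bonnet (56 mm wide, 58 mm long about the mark). Origin at the cross, on the surface, 35 mm above the table, at (0, -102.5, 35) mm in the jig frame. Its z axis is the bonnet's outward normal, leaning 20 degrees (0.35 rad) from vertical towards the nose (the jig's -y).
- stand: Dark wooden block 60 x 60 x 60 mm, fixed, with a vertical through hole 19 mm wide in the middle that holds the gauge upright. Origin under its centre.
- gauge: Steel plunger gauge, about 0.16 kg, upright in the stand, tip down. Origin on its axis at the barrel's lower end, z up along it. Barrel 14 mm across, z = 0 to 40 mm; flange 26 mm across, 40 to 44 mm, resting on the stand (origin starts 20 mm above the table); square handle 18 x 18 mm, flats facing its x and y, 44 to 100 mm; cap to 103 mm. Plunger below z = 0.
- gauge_tip (a point): Rounded tip of the gauge's plunger (its very end), on the axis, 18 mm below the gauge's origin when out; the ball end is 8 mm across.
- plunger (a joint): How far the gauge's sprung plunger is pushed in, in m: 0 = out, 0.014 = fully in (hard stop). Spring: about 1 N at the start plus 350 N/m, so about 3.5 N half in and 6 N fully in.
- chest: Tin parts chest with a latch, 115 x 165 x 75 mm plus a low wire handle, bystander; origin under its centre.
- bumper: Bent chrome bumper bar, 10 mm thick, about 135 mm long along its y, lying flat, bystander; origin on the table near its middle.
- padholder: Black rubber brush pad holder, 50 x 40 x 26 mm, bystander; origin under its centre.
Not all that is in view belongs to the job. Of the things that look like the gauge, the smallest one is meant.

How it is judged (in metres and radians):
On the way, in this order (a step that is already met when the one before it is completed fails the run):
1. the key is wound to its stop (value of joint key above 2.9 rad), for 0.2 s.
2. the gauge is lifted clear of its stand by the fingers (z of gauge in the frame of stand above 0.062 m and contact force between gauge and the fingers above 1 N), for 0.1 s.
3. the gauge's tip is on the mark, square, plunger partly in (distance between gauge_tip and mark below 0.007 m and angle between the z axis of gauge and the z axis of mark, either way round below 0.15 rad and value of joint plunger between 0.003 and 0.0115 m), for 0.2 s.
At the end, for the whole second after the job is handed in: Key wound to its stop (over 2.9 of 3.14 rad); fingers hold the gauge, free of its stand and steady (under 20 mm/s); tip within 7 mm of the mark, pressing the bonnet with 0.8 to 8 N; axis within 0.15 rad of the bonnet's normal; plunger 3 to 11.5 mm in (of 14) (all of step 3 and value of joint key above 2.9 rad and angle between gauge's own z axis and vertical below 1 rad and contact force between gauge and jig between 0.8 and 8 N and contact force between gauge and the fingers above 1 N and contact force between gauge and stand below 0.1 N and linear speed of gauge below 0.02 m/s); the arm keeps its last pose, push and grip.
It fails at once if the gauge is pressed hard on the car or jig (over 20 N) (contact force between gauge and jig above 20 N).
It fails at once if the parts chest is disturbed (moved over 25 mm) (distance of chest from where it was at the start of the episode above 0.025 m).
It fails at once if the bumper bar is disturbed (moved over 25 mm) (distance of bumper from where it was at the start of the episode above 0.025 m).
It fails at once if the brush pad holder is disturbed (moved over 25 mm) (distance of padholder from where it was at the start of the episode above 0.025 m).
It also fails if it takes over 72 s, if anything falls off the work surface, if the arm or the gripper's body presses on something with over 40 N, if the wrist force passes 120 N, or if a joint passes its speed limit or range.

## Working session

There is one attempt and no reset: what is moved stays moved. The work goes in short steps, Python scripts to look and compute and a tool call to move; the robot and the scene stay as the last step left them, time stands still between calls to the robot, and variables do not carry over. Pictures are saved under pics/ and viewed, about 8 in all and at most 12, crops included, and the job is handed in when it is done.

Besides the shell and the picture viewer there is one more tool, called after "Emit:" as name(argument=value, ...) on one line, values as JSON. arm_command: Moves the arm, as the interface text tells. Its arguments: {"type":"object","properties":{"moves":{"type":"array"},"force":{"type":"number"}},"required":["moves"]}

```bash
mkdir -p pics; ls
cat > h.py <<'E'
import numpy as np, cv2
from rig import robot
def shot(n,tag):
    c=robot.camera(n); cv2.imwrite(f'pics/{tag}.png',c['frame']); np.savez(f'pics/{tag}.npz',**c); return c
def load(tag): return dict(np.load(f'pics/{tag}.npz'))
def ray(c,u,v):
    K=c['intrinsics']; d=np.array([(u-K[0,2])/K[0,0],(v-K[1,2])/K[1,1],1.]); return c['rotation']@d
def p3(c,u,v,r=1):
    a=c['range_z'][int(v)-r:int(v)+r+1,int(u)-r:int(u)+r+1]; z=np.median(a[a>0]); return c['origin']+ray(c,u,v)*z
def atz(c,u,v,z):
    d=ray(c,u,v); return c['origin']+d*(z-c['origin'][2])/d[2]
E
python3 - <<'E'
from h import *
s=robot.sense(); print(s)
for n in('top','side'):
    c=shot(n,n+'0'); print(c['origin'],c['rotation'].round(3).tolist(),c['intrinsics'].tolist())
E
```

```text
pics
{'time_s': 0.0, 'q': array([-1.13401577e+00,  2.41426446e-01,  3.71196355e-03,  1.33523264e+00,
       -1.96903908e-05,  1.57079613e+00]), 'qvel': array([ 0.00079028, -0.00045243, -0.00190732, -0.0003477 , -0.00089723,
        0.00068322]), 'tau': array([ 1.35881477e-03, -3.72322583e+01,  2.52405310e+01,  1.69856369e-02,
        1.58967609e-04, -1.99879196e-05]), 'tcp_pos': array([ 211.25149595, -452.51373981,  252.40153388]), 'tool_rot': array([[ 4.23023664e-01, -9.06118160e-01, -9.27679336e-04],
       [-9.06116082e-01, -4.23024681e-01,  1.94054215e-03],
       [-2.15079173e-03,  1.96899168e-05, -9.99997687e-01]]), 'force': array([ 0.70327342, -0.43174436, -0.36529787]), 'wrist_torque': array([0.01204065, 0.05585899, 0.01303838]), 'width': 85.46910039947684}
[ 483.67676732    8.1984581  1262.4832611 ] [[0.006, -0.998, 0.06], [-1.0, -0.006, -0.011], [0.011, -0.06, -0.998]] [[464.6845862469387, 0.0, 311.1087525092994], [0.0, 464.6845862469387, 200.3410118444738], [0.0, 0.0, 1.0]]
[ 85.13911199 917.91370435 839.81524314] [[-0.898, -0.242, 0.368], [-0.44, 0.521, -0.731], [-0.014, -0.818, -0.574]] [[432.1489007506408, 0.0, 323.91012778109535], [0.0, 432.1489007506408, 189.35582433876567], [0.0, 0.0, 1.0]]
```

View pics/top0.png

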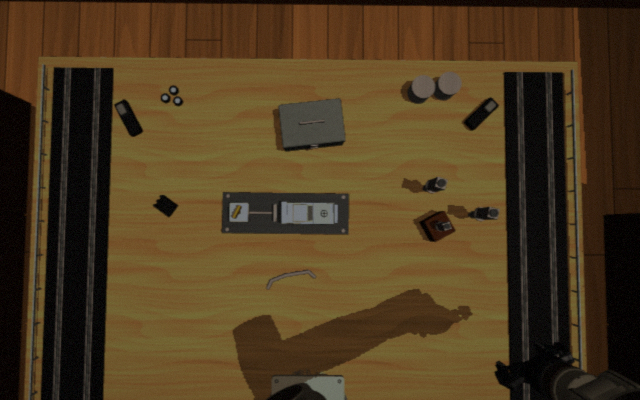

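View pics/side0.png

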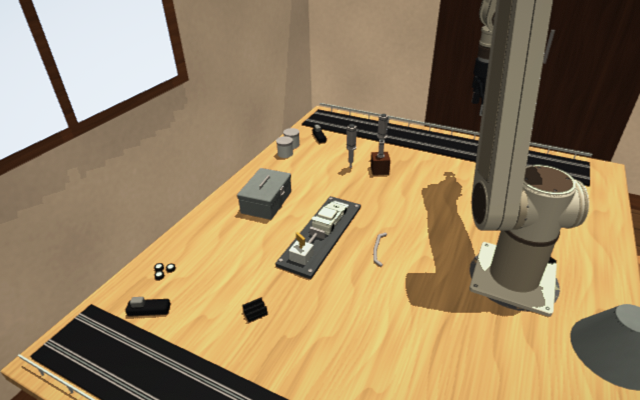

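Top view: jig at about (285,213), with the key (238,211) on the left and the mark (323,213) on the right. The stand with the gauge is at (437,226), and two larger look-alikes stand freely at (434,185) and (485,213). I'll enlarge the jig and stand.

Run:
```python
from h import *
f=load('top0')['frame']
a=cv2.resize(f[185:240,215:355],None,fx=5.6,fy=5.6,interpolation=2)
b=cv2.resize(f[170:250,400:510],None,fx=3.6,fy=3.6,interpolation=2)
o=np.zeros((a.shape[0]+b.shape[0],a.shape[1],3),np.uint8);o[:a.shape[0]]=a;o[a.shape[0]:,:b.shape[1]]=b
o=cv2.convertScaleAbs(o,alpha=1.7);print(o.shape,a.shape);cv2.imwrite('pics/crop0.png',o)
```

```text
(596, 784, 3) (308, 784, 3)
```

View pics/crop0.png

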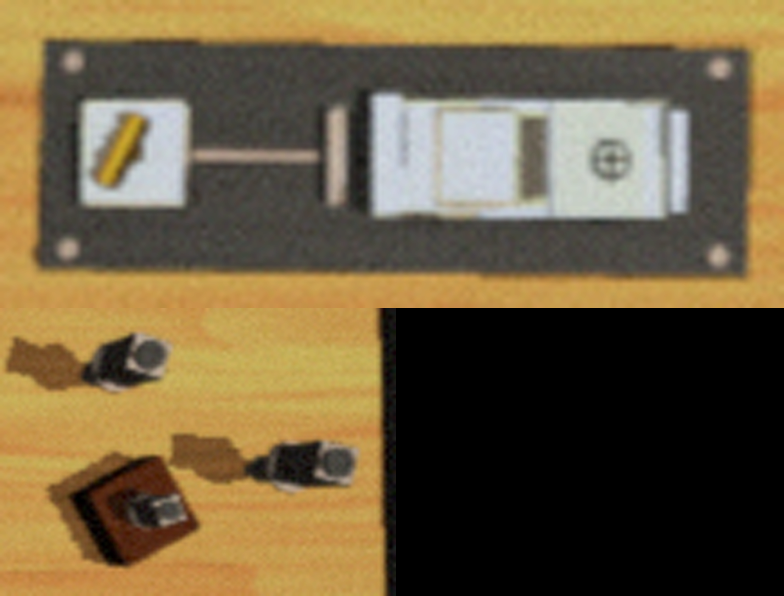

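Run:
```python
from h import *
c=load('top0')
A=lambda x,y,z:atz(c,215+(x+.5)/5.6-.5,185+(y+.5)/5.6-.5,z)
B=lambda x,y,z:atz(c,400+(x+.5)/3.6-.5,170+(y-308+.5)/3.6-.5,z)
f=lambda v:v.round(1)
print('bed',[f(A(x,y,15)) for x,y in((47,41),(749,48),(746,277),(38,268))])
print('key',f(A(121,150,94)),f(A(138,115,94)),f(A(102,185,94)),'mark',f(A(610,159,35)))
print('housing',[f(A(x,y,52)) for x,y in((81,99),(188,99),(188,207),(81,207))])
print('jaw',[f(A(x,y,42)) for x,y in((346,105),(346,205))], 'tail',f(A(370,155,58)))
print('stand',[f(B(x,y,60)) for x,y in((75,497),(152,457),(200,525),(122,565))],'cap',f(B(171,511,123)))
print('others',f(B(152,356,150)),f(B(338,465,150)))
# depth for others
for u,v in((442.3,183.2),(493.8,213.5),(447.2,226.2),(236.6,211.8),(324,213)): print(f(p3(c,round(u),round(v))))
print('chest',f(p3(c,312,124)),'bumper',f(p3(c,290,274)),f(atz(c,267,287,10)),f(atz(c,314,276,10)))
```

```text
bed [array([579.8, 231.7,  15. ]), array([ 578.6, -105.5,   15. ]), array([ 468.6, -104.1,   15. ]), array([471.1, 234.1,  15. ])]
key [524.9 183.6  94. ] [540.6 176.2  94. ] [509.1 191.8  94. ] mark [524.1 -38.   35. ]
housing [array([550. , 208.8,  52. ]), array([550.3, 159.1,  52. ]), array([500.1, 158.4,  52. ]), array([499.8, 208. ,  52. ])]
jaw [array([548.5,  86.3,  42. ]), array([501.6,  85.8,  42. ])] tail [524.5  73.9  58. ]
stand [array([ 501. , -288.6,   60. ]), array([ 530.2, -344.5,   60. ]), array([ 481.4, -378.6,   60. ]), array([ 452.4, -322. ,   60. ])] cap [ 490.9 -338.6  123. ]
others [ 594.4 -318.9  150. ] [ 522.1 -442.7  150. ]
[ 592.3 -313.3  170.1]
[ 519.6 -436.1  169.1]
[ 491.  -338.1  123.7]
[523.4 181.7  92.9]
[524.  -39.3  35.7]
chest [752.4  -5.8  76.2] bumper [361.3  50.   10.6] [326.5 111.1  10. ] [356.2 -14.1  10. ]
```

Emit:
arm_command(moves=[1,2.24,4.54,0,0,1,2.24,4.54,0,0,1,2.24,4.54,0,0,1,2.24,4.54,0,0,1,2.24,4.54,0,0,1,2.24,4.54,0,0,1,2.24,4.54,0,0,1,2.24,4.54,0,0,1,2.24,4.54,0,0,1,2.24,4.54,0,0,1,2.24,4.54,0,0,1,2.24,4.54,0,0,1,2.24,4.54,0,0,1,2.24,4.54,0,0,1,0,0,0,0,1,0,0,0,0], force=40)

```text
time_s: 2.1
tcp_pos: [524.5, 182.3, 252.5]
tool_rot: [[0.423, -0.906, -0.002], [-0.906, -0.423, -0.001], [0.0, 0.002, -1.0]]
force: [-0.7, 0.6, -0.1]
width: 85.6
```

Run:
```python
from h import *
s=robot.sense();print(s['q'].round(3),s['tcp_pos'],s['tool_rot'].round(3).tolist())
c=shot('wrist','w1');print(c['origin'],c['rotation'].round(3).tolist())
cv2.imwrite('pics/w1.png',cv2.convertScaleAbs(c['frame'],alpha=1.3))
```

```text
[ 0.335  0.353  0.158  1.378 -0.     3.039] [524.50097084 182.29673847 252.50537625] [[0.423, -0.906, -0.002], [-0.906, -0.423, -0.001], [0.0, 0.002, -1.0]]
[596.18360086 215.56996071 372.58746017] [[0.423, -0.862, -0.279], [-0.906, -0.402, -0.129], [-0.001, 0.308, -0.952]]
```

View pics/w1.png

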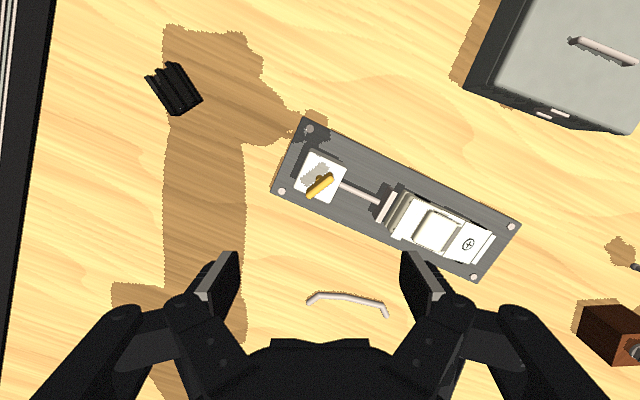

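Wrist view shows the wing at roughly (309,196)–(333,179), with the key housing below it. Checking against the top-camera estimate and turning towards the grip yaw.

Run:
```python
from h import *
c=load('w1')
h=cv2.cvtColor(c['frame'],cv2.COLOR_BGR2HSV); f=c['frame'][170:206,290:345].astype(int)
m=((f[...,0]<90)&(f[...,2]>110))
v,u=np.nonzero(m);pts=[]
for a,b in zip(u+290,v+170):
    z=c['range_z'][b,a]
    if z>0:
        p=c['origin']+ray(c,a,b)*z
        if p[2]>86: pts.append(p)
P=np.array(pts);print(len(P),P.mean(0),P[:,2].min(),P[:,2].max())
(cx,cy),(w,hh),a=cv2.minAreaRect(P[:,:2].astype(np.float32));print(cx,cy,w,hh,a)
d=np.linalg.svd(P[:,:2]-P[:,:2].mean(0))[2][0];print(np.arctan(-d[1]/d[0]))
```

```text
214 [526.56475838 183.47562482  93.00859194] 90.35490069964663 95.36935958649894
526.3168334960938 183.3229522705078 7.548959732055664 34.22771453857422 64.20993041992188
0.4557414370122633
```

Emit:
arm_command(moves=[1,0,0,0,0.18,1,0,0,0,0.18,1,0,0,0,0.18,1,0,0,0,0.18,1,0,0,0,0.18,1,0,0,0,0.18,1,0,0,0,0.18,1,0,0,0,0.18,1,0,0,0,0.18,1,0,0,0,0.18,1,0,0,0,0.18,1,0,0,0,0.18,1,0,0,0,0])

```text
time_s: 3.78
tcp_pos: [524.8, 181.2, 253.7]
tool_rot: [[0.522, 0.853, 0.0], [0.853, -0.522, -0.0], [0.0, 0.0, -1.0]]
force: [-0.4, -0.4, 0.9]
width: 85.9
```

Emit:
arm_command(moves=[1,0.05,0.12,-2.1,0.09,1,0,0,-2.1,0,1,0,0,-2.1,0,1,0,0,-2.1,0,1,0,0,-2.1,0,1,0,0,-2.1,0,1,0,0,-2.1,0,1,0,0,-2.1,0,1,0,0,0,0,0,0,0,0,0,0,0,0,0,0,0,0,0,0,0,0,0,0,0,0,0,0,0,0,0,0,0,0,0,0,0,0,0,0,0])

```text
time_s: 5.78
tcp_pos: [525.5, 183.1, 85.7]
tool_rot: [[0.44, 0.898, -0.0], [0.898, -0.44, -0.001], [-0.001, 0.0, -1.0]]
force: [-2.7, -4.1, 4.9]
width: 7.5
```

Emit:
arm_command(moves=[0,0,0,0,-0.1,0,0,0,0,-0.1,0,0,0,0,-0.1,0,0,0,0,-0.1,0,0,0,0,-0.1,0,0,0,0,-0.1,0,0,0,0,-0.1,0,0,0,0,-0.1,0,0,0,0,-0.1,0,0,0,0,-0.1,0,0,0,0,-0.1,0,0,0,0,-0.1,0,0,0,0,-0.1,0,0,0,0,0])

```text
time_s: 7.52
tcp_pos: [525.7, 183.2, 85.7]
tool_rot: [[0.983, -0.183, 0.0], [-0.183, -0.983, -0.001], [0.001, 0.001, -1.0]]
force: [-1.2, -3.9, 5.8]
width: 7.3
```

Emit:
arm_command(moves=[1,0,0,0,0,1,0,0,0,0,1,0,0,0,0,1,0,0,0,0.185,1,0,0,0,0.185,1,0,0,0,0.185,1,0,0,0,0.185,1,0,0,0,0.185,1,0,0,0,0.185,1,0,0,0,0.185,1,0,0,0,0.185,1,0,0,0,0.185,1,0,0,0,0.185,1,0,0,0,0.185,1,0,0,0,0.185,1,0,0,0,0.185,1,0,0,0,0.185,1,0,0,0,0.185,1,0,0,0,0.185,1,0,0,0,0.185])

```text
time_s: 10.02
tcp_pos: [525.6, 184.0, 85.1]
tool_rot: [[-0.985, 0.173, -0.0], [0.173, 0.985, 0.0], [0.0, 0.0, -1.0]]
force: [0.1, -0.5, 0.8]
width: 85.4
```

Emit:
arm_command(moves=[1,0,0,0,0,0,0,0,0,0,0,0,0,0,0,0,0,0,0,0,0,0,0,0,0,0,0,0,0,0,0,0,0,0,0,0,0,0,0,0,0,0,0,0,0])

```text
time_s: 11.15
tcp_pos: [525.8, 183.7, 85.4]
tool_rot: [[-0.984, 0.18, 0.0], [0.18, 0.984, -0.0], [-0.0, 0.0, -1.0]]
force: [0.9, 0.7, 2.0]
width: 7.3
```

Emit:
arm_command(moves=[0,0,0,0,-0.1,0,0,0,0,-0.1,0,0,0,0,-0.1,0,0,0,0,-0.1,0,0,0,0,-0.1,0,0,0,0,-0.1,0,0,0,0,-0.1,0,0,0,0,-0.1,0,0,0,0,-0.1,0,0,0,0,-0.1,0,0,0,0,-0.1,0,0,0,0,-0.1,0,0,0,0,-0.1,0,0,0,0,-0.06,0,0,0,0,0])

```text
time_s: 13.02
tcp_pos: [526.4, 183.0, 85.4]
tool_rot: [[-0.03, 1.0, 0.002], [1.0, 0.03, -0.001], [-0.002, 0.002, -1.0]]
force: [2.7, -4.3, -0.2]
width: 7.2
```

```bash
python3 -c "
from h import *
s=robot.sense();print(s['wrist_torque'],s['q'].round(3),s['tau'].round(2),s['tool_rot'].round(3).tolist())"
```

```text
[-0.61104186 -0.6044017  -0.03610858] [ 0.336  0.478 -0.11   0.982 -0.002  0.305] [ 2.400e+00 -4.492e+01  2.091e+01  7.000e-01  1.160e+00  4.000e-02] [[-0.03, 1.0, 0.002], [1.0, 0.03, -0.001], [-0.002, 0.002, -1.0]]
```

Emit:
arm_command(moves=[0,0,0,0,-0.04,0,0,0,0,-0.03,0,0,0,0,0,0,0,0,0,0])

```text
time_s: 13.52
tcp_pos: [526.4, 183.0, 85.4]
tool_rot: [[0.039, 0.999, 0.002], [0.999, -0.039, -0.002], [-0.002, 0.002, -1.0]]
force: [2.9, -4.3, -1.8]
width: 7.5
```

```bash
python3 -c "
from h import *
s=robot.sense();print(s['wrist_torque'],s['q'].round(3),s['tool_rot'].round(3).tolist())
c=shot('top','top1')
cv2.imwrite('pics/c1.png',cv2.convertScaleAbs(cv2.resize(c['frame'][160:250,210:350],None,fx=5,fy=5,interpolation=2),alpha=1.7))"
```

```text
[-0.7734358  -0.65691633  0.14546802] [ 0.336  0.478 -0.11   0.982 -0.002  0.375] [[0.039, 0.999, 0.002], [0.999, -0.039, -0.002], [-0.002, 0.002, -1.0]]
```

View pics/c1.png

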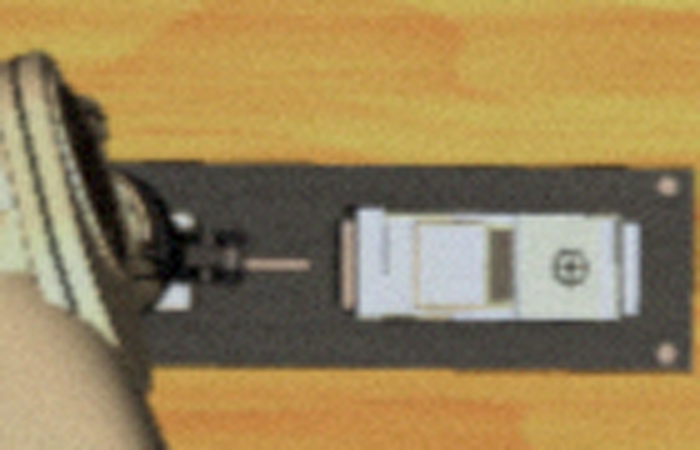

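Emit:
arm_command(moves=[1,0,0,0,0,1,0,0,0,0,1,0,0,0,0,1,0,0,2.1,0,1,0,0,2.1,0,1,0,0,2.1,0,1,0,0,2.1,0,1,0,0,2.1,0,1,0,0,2.1,0,1,0,0,2.1,0,1,0,0,2.1,0])

```text
time_s: 14.95
tcp_pos: [525.3, 184.0, 253.9]
tool_rot: [[0.039, 0.999, -0.0], [0.999, -0.039, 0.0], [0.0, -0.0, -1.0]]
force: [0.9, -0.7, -0.7]
width: 85.1
```

Emit:
arm_command(moves=[1,-0.3,-4.35,0,-0.13,1,-0.3,-4.35,0,-0.13,1,-0.3,-4.35,0,-0.13,1,-0.3,-4.35,0,-0.13,1,-0.3,-4.35,0,-0.13,1,-0.3,-4.35,0,-0.13,1,-0.3,-4.35,0,-0.13,1,-0.3,-4.35,0,-0.13,1,-0.3,-4.35,0,-0.13,1,-0.3,-4.35,0,-0.13,1,-0.3,-4.35,0,-0.13,1,-0.3,-4.35,0,-0.13,1,0,0,0,0,1,0,0,0,0])

```text
time_s: 16.7
tcp_pos: [489.4, -337.7, 253.0]
tool_rot: [[1.0, -0.028, -0.001], [-0.028, -1.0, 0.001], [-0.001, -0.001, -1.0]]
force: [-0.4, -0.5, -0.1]
width: 85.3
```

```bash
python3 -c "
from h import *
s=robot.sense();print(s['tcp_pos'],s['q'].round(3),s['tool_rot'].round(3).tolist())
shot('top','top2');c=shot('wrist','w2')
a=c['frame'][60:310,150:490];a=cv2.resize(a,None,fx=2.3,fy=2.3,interpolation=2)
cv2.imwrite('pics/w2c.png',a)"
```

```text
[ 489.44843725 -337.71844502  252.99638308] [-6.040e-01  4.330e-01  2.780e-01  1.417e+00  1.000e-03  9.950e-01] [[1.0, -0.028, -0.001], [-0.028, -1.0, 0.001], [-0.001, -0.001, -1.0]]
```

View pics/w2c.png

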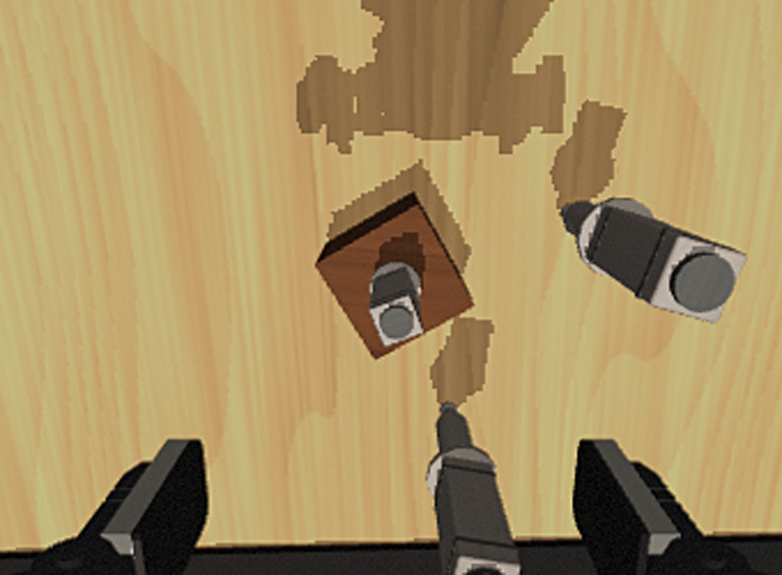

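The cap of the stand's gauge has crop corners (370,308), (412,295), (424,332), (381,346). The look-alikes are at right and below. Computing yaw and positions.

Run:
```python
from h import *
c=load('w2')
B=lambda x,y,z:atz(c,150+(x+.5)/2.3-.5,60+(y+.5)/2.3-.5,z)[:2]
q=np.array([B(*p,120) for p in((370,308),(412,295),(424,332),(381,346))])
print(q.round(1),q.mean(0),[np.degrees(np.arctan2(*(v)[::-1])).round(1) for v in (q[1]-q[0],q[2]-q[3],q[0]-q[3],q[1]-q[2])])
s=np.array([B(*p,60) for p in((316,263),(417,212),(473,305),(378,358))])
print(s.round(1),s.mean(0),[np.degrees(np.arctan2(*(v)[::-1])).round(1) for v in (s[1]-s[0],s[2]-s[3],s[0]-s[3],s[1]-s[2])])
print('cap',B(397,322,123))
```

```text
[[ 481.7 -333.7]
 [ 499.3 -328.6]
 [ 504.  -344.9]
 [ 485.7 -350.6]] [ 492.6877863  -339.46529259] [np.float64(16.2), np.float64(17.4), np.float64(103.4), np.float64(106.3)]
[[ 453.  -327.1]
 [ 504.2 -303. ]
 [ 532.2 -351.3]
 [ 482.4 -379. ]] [ 492.93601029 -340.0953451 ] [np.float64(25.2), np.float64(29.1), np.float64(119.5), np.float64(120.1)]
cap [ 492.77524927 -339.18852277]
```

Emit:
arm_command(moves=[1,0.25,-0.12,0,0.18,1,0,0,0,0.12,1,0,0,-1.95,0,1,0,0,-1.95,0,1,0,0,-1.95,0,1,0,0,-1.95,0,1,0,0,-1.95,0,1,0,0,-1.95,0,1,0,0,-1.95,0,1,0,0,-1.95,0,1,0,0,0,0,0,0,0,0,0,0,0,0,0,0,0,0,0,0,0,0,0,0,0,0,0,0,0,0,0,0,0,0])

```text
invalid input at $.moves: expected a multiple of 5 numbers
```

Emit:
arm_command(moves=[0,0,0,1,0,0,0,0,1,0,0,0,0,1,0,0,0,0,1,0,0,0,0,1,0,0,0,0,1,0,0,0,0,1,0,0,0,0,0,0])

```text
time_s: 17.8
tcp_pos: [490.0, -338.6, 324.4]
tool_rot: [[1.0, -0.029, 0.002], [-0.029, -1.0, -0.001], [0.002, 0.001, -1.0]]
force: [-0.1, 0.2, 0.8]
width: 0.0
```

The first call was malformed and refused, so the second only raised the empty hand by 70 mm, with no harm done. Redoing it one call at a time.

Emit:
arm_command(moves=[1,0.25,-0.1,0,0.18,1,0,0,0,0.12,1,0,0,0,0,1,0,0,-2.26,0,1,0,0,-2.26,0,1,0,0,-2.26,0,1,0,0,-2.26,0,1,0,0,-2.26,0,1,0,0,-2.26,0,1,0,0,-2.26,0,1,0,0,-2.26,0,1,0,0,-2.26,0,1,0,0,-2.26,0,1,0,0,0,0])

```text
time_s: 19.55
tcp_pos: [490.5, -338.2, 95.1]
tool_rot: [[0.964, 0.266, -0.004], [0.266, -0.964, 0.003], [-0.003, -0.004, -1.0]]
force: [0.2, 0.0, 0.9]
width: 85.4
```

Emit:
arm_command(moves=[0,0,0,0,0,0,0,0,0,0,0,0,0,0,0,0,0,0,0,0,0,0,0,0,0,0,0,0,0,0,0,0,0,0,0])

```text
time_s: 20.42
tcp_pos: [492.4, -339.5, 98.0]
tool_rot: [[0.964, 0.268, 0.001], [0.268, -0.964, -0.001], [0.001, 0.001, -1.0]]
force: [0.5, 0.9, 5.2]
width: 17.6
```

Emit:
arm_command(moves=[0,0,0,1,0,0,0,0,1,0,0,0,0,1,0,0,0,0,1,0,0,0,0,1,0,0,0,0,1,0,0,0,0,1,0,0,0,0,0,0,0,0,0,0,0,0,-0.8,1.5,0,0.12,0,-0.8,1.5,0,0.11,0,-0.8,1.5,0,0,0,0,0,0,0,0,0,0,0,0])

```text
time_s: 22.18
tcp_pos: [468.4, -294.7, 167.2]
tool_rot: [[0.877, 0.48, 0.0], [0.48, -0.877, -0.0], [-0.0, 0.0, -1.0]]
force: [0.4, -0.6, -1.5]
width: 17.8
```

```bash
python3 -c "
from h import *
s=robot.sense();print(s['tcp_pos'],s['force'],s['width'])
c=shot('side','s3')
a=c['frame'][90:220,320:480];a=cv2.resize(a,None,fx=4,fy=4,interpolation=2)
cv2.imwrite('pics/s3c.png',a)"
```

```text
[ 468.40374446 -294.69347414  167.21035242] [ 0.36707661 -0.59123617 -1.51939911] 17.78211311705872
```

View pics/s3c.png

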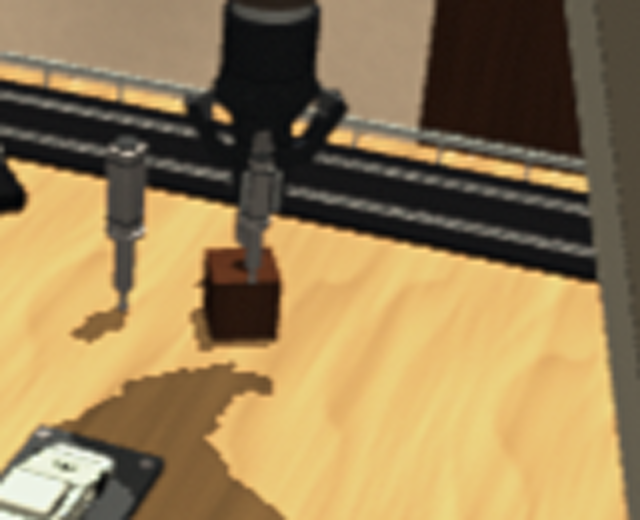

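Emit:
arm_command(moves=[0,0,0,-1,0,0,0,0,-1,0,0,0,0,-1,0,0,0,0,-1,0,0,0,0,-1,0,0,0,0,0,0,0,0.15,-0.26,0,0,0,0.15,-0.26,0,0,0,0.15,-0.26,0,0,0,0.15,-0.26,0,0,0,0.15,-0.26,0,0,0,0.15,-0.26,0,0,0,0.15,-0.26,0,0,0,0,0,0,0], force=25)

```text
time_s: 23.98
tcp_pos: [477.3, -310.4, 116.8]
tool_rot: [[0.877, 0.481, -0.003], [0.481, -0.877, 0.005], [-0.0, -0.006, -1.0]]
force: [-2.4, 5.6, 2.8]
width: 17.3
```

Emit:
arm_command(moves=[0,0.15,-0.26,0,0,0,0.15,-0.26,0,0,0,0.15,-0.26,0,0,0,0.15,-0.26,0,0,0,0,0,0,0])

```text
time_s: 24.6
tcp_pos: [482.9, -320.6, 116.3]
tool_rot: [[0.877, 0.481, -0.004], [0.481, -0.877, 0.005], [-0.001, -0.007, -1.0]]
force: [-3.1, 4.8, 1.2]
width: 17.6
```

```bash
python3 -c "
from h import *
s=robot.sense();print(s['tcp_pos'],s['force'],s['width'])
c=shot('side','s4')
a=c['frame'][100:200,340:440];a=cv2.resize(a,None,fx=5,fy=5,interpolation=2)
w=shot('wrist','w4')['frame'][:,120:520]
cv2.imwrite('pics/s4c.png',np.hstack([a[:400,:380],w]))"
```

```text
[ 482.93286178 -320.6062765   116.34279086] [-3.12738819  4.76745717  1.17385761] 17.570021853831932
```

View pics/s4c.png

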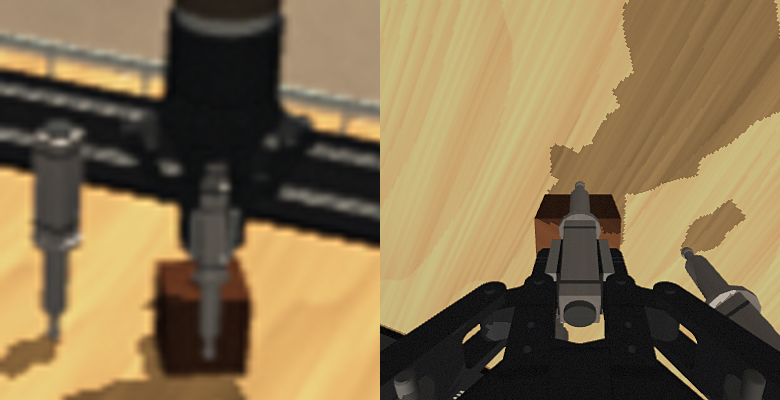

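The gauge is held and tilting against the stand's side: the tip is at wrist pixel (320,183) and the cap at about (320,312). A bit more push, then I'll measure the tilt from the wrist depth.

Emit:
arm_command(moves=[0,0.15,-0.26,0,0,0,0,0,0,0,0,0,0,0,0])

```text
time_s: 25.08
tcp_pos: [484.2, -322.9, 116.1]
tool_rot: [[0.877, 0.481, -0.004], [0.481, -0.877, 0.006], [-0.001, -0.007, -1.0]]
force: [-3.4, 4.8, 0.4]
width: 17.5
```

```bash
cat > tilt.py <<'E'
from h import *
def prof(tag,show=True):
    s=robot.sense(); c=shot('wrist',tag); R=s['tool_rot']; P=[]
    # nominal tool axes from yaw only
    ps=np.arctan2(R[1,0],R[0,0]); x=np.array([np.cos(ps),np.sin(ps),0]); y=np.array([np.sin(ps),-np.cos(ps),0])
    for v in range(170,330):
        z=np.median(c['range_z'][v,319:322])
        if z<=0: continue
        p=c['origin']+ray(c,320,v)*z-s['tcp_pos']; P.append((v,p@y,p@x,p[2]))
    P=np.array(P); print('tcp',s['tcp_pos'].round(1),'F',s['force'].round(1),'psi',round(ps,3),'w',round(s['width'],1))
    if show: print(P[::5].round(1).tolist())
    return P
def fit(P,a,b):
    m=(P[:,0]>=a)&(P[:,0]<=b); k=np.polyfit(P[m,3],P[m,1],1); r=P[m,1]-np.polyval(k,P[m,3]); print('slope deg',np.degrees(np.arctan(k[0])).round(2),'at z0',k[1].round(2),'rms',r.std().round(2),m.sum()); return k
E
python3 -c "
from tilt import *
P=prof('w5')"
```

```text
tcp [ 484.2 -322.9  116.1] F [-3.4  4.8  0.4] psi 0.502 w 17.5
[[170.0, -30.0, 0.9, -116.7], [175.0, -25.7, 0.9, -116.5], [180.0, -28.6, 0.8, -85.3], [185.0, -28.8, 0.8, -69.1], [190.0, -26.5, 0.8, -64.0], [195.0, -24.8, 0.8, -57.4], [200.0, -23.2, 0.8, -51.4], [205.0, -21.6, 0.7, -46.0], [210.0, -23.7, 0.7, -30.6], [215.0, -21.0, 0.7, -29.6], [220.0, -18.6, 0.7, -27.8], [225.0, -17.5, 0.7, -22.8], [230.0, -16.2, 0.7, -19.0], [235.0, -15.2, 0.7, -14.6], [240.0, -14.1, 0.7, -10.8], [245.0, -13.5, 0.6, -6.2], [250.0, -11.9, 0.6, -3.8], [255.0, -11.0, 0.6, -0.4], [260.0, -9.8, 0.6, 2.3], [265.0, -9.5, 0.6, 6.5], [270.0, -8.6, 0.6, 9.3], [275.0, -7.4, 0.6, 11.5], [280.0, -6.9, 0.6, 14.7], [285.0, -6.2, 0.6, 17.4], [290.0, -5.0, 0.6, 19.3], [295.0, -4.6, 0.6, 22.1], [300.0, -2.9, 0.6, 23.2], [305.0, -2.0, 0.6, 25.2], [310.0, 0.8, 0.6, 24.8], [315.0, 3.6, 0.6, 24.4], [320.0, 6.9, 0.6, 23.5], [325.0, 10.5, 0.6, 22.4]]
```

Emit:
arm_command(moves=[0,0.17,-0.31,0,0,0,0,0,0,0,0,0,0,0,0,0,-1,1.8,0,0,0,-1,1.8,0,0,0,0,0,2,0,0,0,0,2,0,0,0,0,2,0,0,0,0,0,0,0,0,0,0,0], force=50)

```text
time_s: 26.38
tcp_pos: [467.5, -292.5, 176.5]
tool_rot: [[0.877, 0.48, -0.001], [0.48, -0.877, 0.0], [-0.001, -0.001, -1.0]]
force: [0.1, -0.2, -1.9]
width: 17.8
```

```bash
python3 -c "
from tilt import *
P=prof('w6',0)
fit(P,225,298);fit(P,187,205);fit(P,307,325);print(P[(P[:,0]>176)&(P[:,0]<192)].round(1).tolist())"
```

```text
tcp [ 467.5 -292.5  176.5] F [ 0.1 -0.2 -1.9] psi 0.501 w 17.8
slope deg 17.52 at z0 -11.24 rms 0.35 74
slope deg 17.12 at z0 -9.26 rms 0.18 19
slope deg -72.46 at z0 80.24 rms 1.08 19
[[177.0, -31.0, 0.9, -82.9], [178.0, -30.4, 0.9, -82.2], [179.0, -30.1, 0.9, -80.2], [180.0, -31.4, 0.8, -71.5], [181.0, -31.0, 0.8, -70.3], [182.0, -30.4, 0.8, -69.7], [183.0, -30.2, 0.8, -67.4], [184.0, -29.6, 0.8, -67.0], [185.0, -29.3, 0.8, -65.5], [186.0, -29.0, 0.8, -63.9], [187.0, -28.7, 0.8, -62.6], [188.0, -28.2, 0.8, -61.6], [189.0, -27.8, 0.8, -60.5], [190.0, -27.4, 0.8, -59.6], [191.0, -27.1, 0.8, -58.1]]
```

Emit:
arm_command(moves=[0,0.71,2.69,0,-0.063,0,0.71,2.69,0,-0.063,0,0.71,2.69,0,-0.063,0,0.71,2.69,0,-0.063,0,0.71,2.69,0,-0.063,0,0.71,2.69,0,-0.063,0,0.71,2.69,0,-0.063,0,0.71,2.69,0,-0.063,0,0,0,-1.3,0,0,0,0,-1.3,0,0,0,0,0,0,0,0,0,0,0])

```text
time_s: 27.92
tcp_pos: [524.4, -78.1, 151.0]
tool_rot: [[1.0, -0.004, -0.001], [-0.004, -1.0, -0.0], [-0.001, 0.0, -1.0]]
force: [-0.2, 0.1, -1.0]
width: 17.6
```

```bash
python3 -c "
from tilt import *
P=prof('w7',0)
fit(P,225,298);fit(P,187,205)
c=load('w7');a=cv2.resize(c['frame'][90:290,220:420],None,fx=2.8,fy=2.8,interpolation=2)
c=shot('side','s7');b=cv2.resize(c['frame'][160:260,290:330+12],None,fx=5,fy=5,interpolation=2)
o=np.zeros((560,a.shape[1]+240,3),np.uint8);o[:,:560]=a;o[:500,560:]=b[:,:240];cv2.imwrite('pics/w7c.png',o)"
```

```text
tcp [524.4 -78.1 151. ] F [-0.2  0.1 -1. ] psi -0.004 w 17.6
slope deg 17.3 at z0 -11.46 rms 0.3 74
slope deg 17.46 at z0 -9.12 rms 0.31 19
```

View pics/w7c.png

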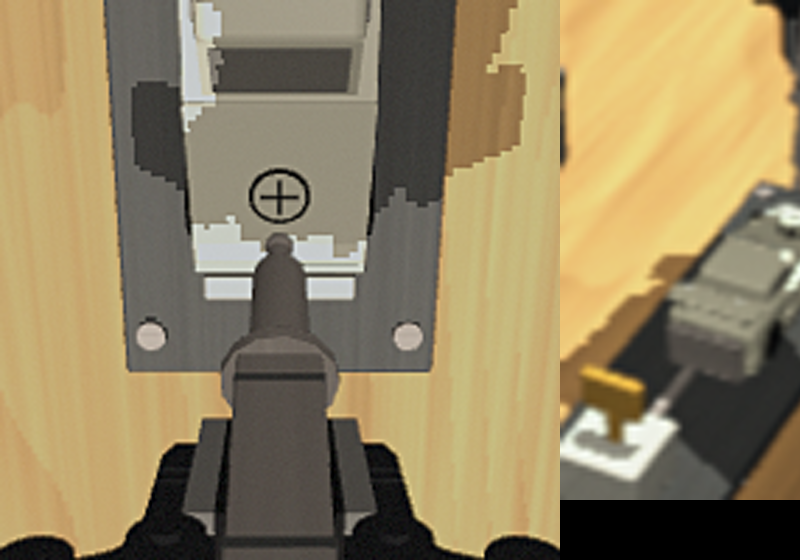

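The wrist view shows the cross at crop (280,196) and the plunger tip at (279,240), aligned sideways. The side view shows the key lying across the jig and the jaw at the tail. Next is where the mark lies relative to the tip.

```bash
python3 -c "
from tilt import *
c=load('w7');t=robot.sense()['tcp_pos']
f=lambda x,y:(220+(x+.5)/2.8-.5,90+(y+.5)/2.8-.5)
u=f(280,196);print(u,(p3(c,*u)-t).round(1),(atz(c,*u,35)-t).round(1),(atz(c,*u,35)).round(1))
for pp in((278,238),(278,233),(278,243)):
    u=f(*pp);print(u,p3(c,*u,0).round(1)-t.round(1))
# predicted pixel of tip end
K=c['intrinsics']
for w in([0,30.1,-90.8],[0,30.1-1.4+3.8*0,-86.8]):
    q=c['rotation'].T@(t+np.array(w)-c['origin']);q=K@q/q[2];print('pred',q[:2],((q[0]-219.5)*2.8,(q[1]-89.5)*2.8))
"
```

```text
(319.67857142857144, 159.67857142857144) [   0.3   38.7 -115.6] [   0.3   38.5 -116.7] [525.2 -39.5  35. ]
(318.9642857142857, 174.67857142857144) [ -0.2  32.4 -85.4]
(318.9642857142857, 172.89285714285717) [  -0.3   25.9 -121.8]
(318.9642857142857, 176.46428571428572) [ -0.3  31.1 -85.1]
pred [319.3711036  176.03515925] (np.float64(279.6390900813633), np.float64(242.29844590402746))
pred [319.38086722 178.99410406] (np.float64(279.66642820392065), np.float64(250.58349136469462))
```

Emit:
arm_command(moves=[0,0.03,0.34,-0.94,0,0,0,0.34,-0.94,0,0,0,0.1,-0.28,0,0,0,0.1,-0.28,0,0,0,0,0,0,0,0,0,0,0])

```text
time_s: 28.78
tcp_pos: [525.1, -68.6, 127.1]
tool_rot: [[1.0, -0.003, 0.001], [-0.003, -1.0, -0.0], [0.001, 0.0, -1.0]]
force: [0.6, -1.3, -1.4]
width: 17.4
```

Emit:
arm_command(moves=[0,0,0.07,-0.19,0,0,0,0.07,-0.19,0,0,0,0,0,0,0,0,0,0,0])

```text
time_s: 29.28
tcp_pos: [525.2, -67.3, 123.4]
tool_rot: [[1.0, -0.003, 0.001], [-0.003, -1.0, -0.0], [0.001, 0.0, -1.0]]
force: [0.1, -0.9, 0.7]
width: 17.1
```

```bash
python3 -c "
from tilt import *
for _ in range(2):
  P=prof('w8',0)
fit(P,225,298);fit(P,187,205);print(P[(P[:,0]>162)&(P[:,0]<190)].round(1).tolist())"
```

```text
tcp [525.2 -67.3 123.4] F [ 0.1 -0.9  0.7] psi -0.003 w 17.1
tcp [525.2 -67.3 123.4] F [0.3 0.1 0.5] psi -0.003 w 17.4
slope deg 17.49 at z0 -11.33 rms 0.31 74
slope deg 18.23 at z0 -8.26 rms 0.23 19
[[170.0, -36.0, 0.9, -85.1], [171.0, -35.1, 0.9, -85.7], [172.0, -34.3, 0.9, -85.9], [173.0, -33.5, 0.9, -85.8], [174.0, -32.9, 0.9, -85.4], [175.0, -32.4, 0.9, -83.8], [176.0, -31.8, 0.9, -83.3], [177.0, -31.3, 0.9, -82.1], [178.0, -30.8, 0.9, -81.1], [179.0, -30.1, 0.9, -80.8], [180.0, -31.7, 0.9, -71.2], [181.0, -31.0, 0.9, -70.7], [182.0, -30.8, 0.9, -68.8], [183.0, -30.3, 0.9, -67.8], [184.0, -29.8, 0.9, -66.9], [185.0, -29.6, 0.9, -65.0], [186.0, -29.1, 0.9, -64.3], [187.0, -28.8, 0.9, -62.8], [188.0, -28.5, 0.9, -61.4], [189.0, -28.0, 0.8, -60.6]]
```

Emit:
arm_command(moves=[0,0,0.06,-0.17,0,0,0,0.06,-0.17,0,0,0,0,0,0,0,0,0,0,0,0,0,0,0,0,0,0,0,0,0])

```text
time_s: 30.12
tcp_pos: [525.2, -66.1, 119.9]
tool_rot: [[1.0, -0.003, 0.001], [-0.003, -1.0, -0.0], [0.001, 0.0, -1.0]]
force: [1.1, -1.7, 1.4]
width: 17.3
```

```bash
python3 -c "
from tilt import *
for i in range(5):
  P=prof('w9',0)
fit(P,225,298);fit(P,187,205);print(P[(P[:,0]>166)&(P[:,0]<188)].round(1).tolist())
c=load('w9');a=cv2.resize(c['frame'][110:230,260:380],None,fx=4.5,fy=4.5,interpolation=2)
cv2.imwrite('pics/w9c.png',a)"
```

```text
tcp [525.2 -66.1 119.9] F [ 1.1 -1.7  1.4] psi -0.003 w 17.3
tcp [525.2 -66.1 119.8] F [ 1.4 -2.3  2.4] psi -0.003 w 17.5
tcp [525.1 -66.1 119.8] F [ 1.1 -2.2  2. ] psi -0.003 w 17.6
tcp [525.1 -66.1 119.8] F [ 1.3 -1.3  3.1] psi -0.003 w 17.2
tcp [525.1 -66.1 119.8] F [ 1.1 -1.6  2.4] psi -0.003 w 17.4
slope deg 17.14 at z0 -11.48 rms 0.3 74
slope deg 16.98 at z0 -9.54 rms 0.17 19
[[170.0, -36.8, 1.0, -81.5], [171.0, -35.9, 1.0, -82.0], [172.0, -35.4, 1.0, -80.8], [173.0, -34.4, 1.0, -82.2], [174.0, -33.6, 1.0, -82.4], [175.0, -32.9, 1.0, -81.7], [176.0, -32.0, 1.0, -82.4], [177.0, -31.3, 1.0, -82.4], [178.0, -30.9, 0.9, -80.7], [179.0, -30.6, 0.9, -78.7], [180.0, -31.4, 0.9, -72.2], [181.0, -31.2, 0.9, -70.0], [182.0, -30.6, 0.9, -69.5], [183.0, -30.3, 0.9, -67.8], [184.0, -30.1, 0.9, -66.1], [185.0, -29.7, 0.9, -64.6], [186.0, -29.1, 0.9, -64.5], [187.0, -28.7, 0.9, -63.0]]
```

View pics/w9c.png

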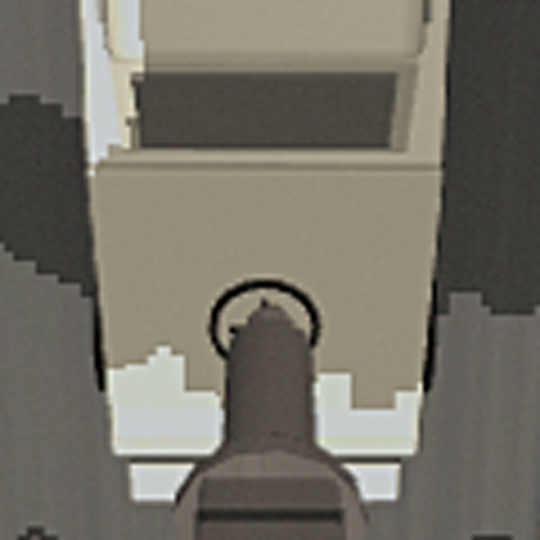

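```bash
python3 -c "
from h import *
print(robot.job_done());s=robot.sense();print(s['time_s'],s['tcp_pos'],s['force'],s['width'])"
```

```text
the job is handed in; nothing more can be done
None
the job is handed in; nothing more can be done
```

The key is wound to its stop, and I handed the job in with the gauge held on the bonnet mark. No verdict is reported back.

**Winding:** I wound the key clockwise in two part turns with one regrip, plus a final nudge onto the stop. The top view then showed the jaw against the car's tail, and the side view showed the wing lying across the jig.

**Tilting the gauge:** The tool can only turn about the vertical, so I lifted the gauge from its stand and pushed its barrel against the stand's side. That swung it in the fingers until it leaned towards the nose. I then lowered it along the bonnet's normal onto the mark.

**Last checks before handing in, at about 30 s of the 72 s:**
- **Tip position:** it is inside the ring, roughly 2 mm from the cross by eye.
- **Tilt:** about 17.1° against the wanted 20°, so about 0.05 rad off with 0.15 allowed.
- **Plunger:** estimated at 6 to 8 mm in, with a push of about 4 N from the force change. The readings scatter by about 1 N.
- **Steadiness:** the arm pose stayed within 0.1 mm over five readings, with the gauge gripped at 50 N.

**What went wrong or disagreed:**
- One move call was malformed and refused, so the next one only raised the empty hand by 70 mm, with no effect on the scene.
- From the stand's position I first worked out a tilt of about 20°, while the wrist camera's depth gave 16 to 17.5°. I trusted the camera.
- I did not measure the chest, bumper bar or pad holder again at the end. The arm's path kept clear of them.

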